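# Clear the finished painting off the T-slot board

## Robot

A 6-joint arm with a two-finger parallel gripper is mounted at the origin on the work surface. World frame = base frame: x ahead of the robot, y to its left, z up, the work surface at z = 0. Lengths are in mm, angles in degrees, forces in N, time in s.
With the tool pointing down it reaches from about 425 to 1125 mm from the base axis. Payload 14.9 kg.
Tool frame: the origin (TCP) lies where the fingers leave the gripper's body, on its centre line; the fingertips stand 78 mm ahead of it and the grasp point (between the pads) lies ahead of it (r.tcp_to_grasp is the z of the grasp point in the tool frame, in mm); z points along the fingers, y is the line along which they close (so a half turn about z gives the same grasp; the last joint's range is limited). The gripper opens to 91 mm and grips with 3 to 60 N. Pads are 32 mm wide; open, the fingers measure 118 mm over their backs; the gripper's body (76 mm by 178 mm) begins 60 mm behind the grasp point.
Start: joints at [-68.887, 21.709, 99.362, -0, 58.929, -1.908], TCP at [273.75, -644.267, 292.232] pointing down, gripper open.
Joint ranges: [-158.91, 158.91], [-42.39, 125.64], [0.06, 152.35], [-60.88, 240.88], [17.5, 164.5], [-176.32, 176.32]. Speed limits (degrees/s): [108.29, 108.29, 136.94, 180, 180, 180].

## Interface

Orientations are given as [roll, pitch, yaw] about the fixed x, y, z axes, in that order (R = Rz(yaw) Ry(pitch) Rx(roll)).
In Python, from station import r, command_gripper, get_state, get_image, workorder gives the robot as it stands. Calls block until the motion is done:
- r.move_to(position, orientation): joint-space move of the TCP to a pose.
- r.move_straight(position, velocity=150, attitude=None): straight line of the TCP; attitude=None keeps the orientation; velocity is the mean speed in mm/s.
- r.move_j(angles): joint-space move.
- command_gripper(opening, f_grip=None): finger opening in mm; f_grip is the grip in N (None keeps the last); returns when the fingers have stopped.
- r.hold(seconds).
- r.inverse_kinematics(position, orientation): joint angles nearest the present ones, or None.
- get_state(): the state.
- get_image(name): name is "scene" or "top"; returns a dict with "color" (384x512x3 uint8, blue, green, red), "mtx" (3x3 intrinsics, pixels), "k1" (the pictures are not rectified: a ray, as slopes to the right and down, at radius r is drawn at 1 + k1 r^2 times it, then the intrinsics apply), "rvec" (rotation vector, rad) and "tvec" (3), from world to camera coordinates, as OpenCV has them. Camera axes: x right, y down, z forward; pixel columns grow to the right and rows downward; lengths in mm; the calibration is good to about 2 mm. A picture is of the moment at which its call begins. There is no depth.
A pose or a line that the arm cannot do raises r.IKError and nothing moves.
- workorder.finish_job(): hands the job in; it is judged then, once.
The state is a dict: "t": time; "joints": joint angles; "joint_vel": joint speeds; "joint_efforts": joint torques, N m; "eef_pos": TCP position; "tcp_rot": TCP orientation; "force": force on the tool from outside, world axes, zero at the start; "ft_torque": the same for the moment, N m; "finger_gap": finger opening in mm; "grasp_force": force on a finger pad.
Only numpy, scipy, OpenCV 4.12 (cv2) and the standard library are available. Lean on these libraries where they do the work, as an engineer would, in place of code of your own. Each camera call takes 0.05 s, during which the arm holds its last target. There are 200 camera calls.

## Task

The little green painting is finished: open the end catch of the painting board by pushing its red handle past the stiff point until it snaps into its open notch, and leave it open. Slide the orange-topped clamp dog along the slot to the open end, lift it out there and stand it upright in the empty compartment of the blue tray, and only then lay the painting face up in the middle of the slatted drying rack. Set both down without dropping them, and leave the other things on the table where they are.

Things in the scene. Friction and masses are not known exactly. Their poses are not given: they have to be found in the camera images.
- board: Fixed plywood board, 150 (x) x 380 (y) mm, top 36 mm above the table. Origin on the table under the T-slot's line; the aluminium slot runs along board y at x = 0 from y = -200 to +180 mm. Mouth 16 mm wide between lips 6 mm thick, cavity 35 mm wide, 10 mm high, floor 20 mm above the table. At the open end (y = +110 to +180 mm) the lips are cut away. Place and yaw vary (yaw to 0.2 rad).
- slot_end (a point): Slot floor in the pocket without lips (35 mm wide, also open endwise) at the slot's open end: board (0, 150, 20) mm, axes as the board's. A dog with its origin from 10 mm short of this point to 20 mm past it along the slot lifts straight up; short of that the lips hold its foot down.
- catch (a joint): End catch, rad: a flat steel bar on an upright pin at board (55, 150) mm. Near 0 = shut: its tail lies across the slot end, 40 to 50 mm high, and stops the dog. Grows clockwise seen from above; starts at 0 to 0.4. A spring link stiffens it: 3 to 8 N at the handle to 0.5, then 10 to 18 N up to its crest at 1.0, then it snaps open to its stop at 1.33. Let go before the crest it falls back below 0.5.
- catch_handle (a point): Centre of the top face of the catch's upright round red handle: 16 mm diameter, 64 mm tall, 50 to 114 mm above the table, 85 mm from the pin. At catch angle q it is at board (55 + 85 cos q, 150 - 85 sin q) mm: it swings towards board -y. Beside it, at board (82, 182) mm, stands a dark block 36 mm high with the spring link on top (to 65 mm).
- dog: Clamp dog, 0.16 kg; origin under its T-foot, y along the slot to the open end. Steel foot 29 x 54 x 7 mm (x, y, z), stem 9 mm wide, dark body 40 x 30 mm from z = 17.5 to 42 mm, a lip out to y = -27 mm at z = 36 to 42 mm over the painting's end, orange grip tab 20 (x) x 26 (y) mm, z = 42 to 70 mm. Starts in the slot, foot on its floor, next to the painting. Slides easily.
- painting: Small stretched canvas, green with a pale blue patch, 60 x 110 x 18 mm (x, y, z), 0.08 kg, origin at the centre of its underside, picture up. Starts on top of the board over the slot, long side along it, between a fixed aluminium stop (30 mm high) at its -y end and the dog at its +y end, whose lip overhangs it. The board beside its long sides is bare.
- tray: Fixed blue plastic tray, 200 x 130 mm (x, y), walls 34 mm high, 4 mm thick, floor 4 mm, split by a divider across the middle into two compartments of 94 x 122 mm: the one at -x is empty, the one at +x holds the spare dog. Origin at the centre of the underside. Stands left or right of the board.
- tray_empty (a point): Centre of the inner floor of the tray's empty compartment, 4 mm above the table; axes as the tray's.
- rack: Fixed wooden drying rack of four slats, 150 x 150 mm, 28 mm high, origin at the centre of its underside. Stands left or right of the board, on the other side from the tray.
- rack_top (a point): Centre of the rack's upper side, 28 mm above the table; axes as the rack's.
- spare_dog: Spare dog with a black tab, same size as the dog, standing in the tray's other compartment. To be left alone.
- pink_canvas: Pink canvas, 60 x 110 x 18 mm, lying on the table beyond the board; to be left alone. Origin at the centre of its underside.
- paint_jar: Yellow paint jar, 48 mm diameter, 60 mm high, beyond the board; to be left alone.
- blue_jar: Blue paint jar, 48 mm diameter, 60 mm high, beyond the board; to be left alone.
- water_cup: White cup, 72 mm diameter, 85 mm high, at the left far side; to be left alone.
Things that resemble listed ones, but are neither listed nor needed, are in the scene too. There is more than one size of the painting; the one meant has the size given above.

How it is judged (in metres and radians):
On the way, in this order (a step that is already met when the one before it is completed fails the run):
1. the catch stands in its open notch (value of joint catch above 1.15 rad), for 0.2 s.
2. the dog has slid along the slot into the pocket at the open end, still down in the slot (y of dog in the frame of board above 0.137 m and x of dog in the frame of board between -0.01 and 0.01 m and z of dog in the frame of board between 0.01 and 0.028 m).
3. the dog is lifted clear of the board (z of dog in the frame of board above 0.05 m), for 0.1 s.
4. the dog stands upright in the tray's empty compartment, let go (x of dog in the frame of tray_empty between -0.035 and 0.035 m and y of dog in the frame of tray_empty between -0.05 and 0.05 m and z of dog in the frame of tray_empty below 0.006 m and angle between dog's own z axis and vertical below 0.15 rad and linear speed of dog below 0.02 m/s and contact force between the fingers and dog below 0.1 N), for 0.2 s.
5. the painting lies face up on the drying rack, let go (x of painting in the frame of rack_top between -0.03 and 0.03 m and y of painting in the frame of rack_top between -0.03 and 0.03 m and z of painting in the frame of rack_top between -0.006 and 0.006 m and angle between painting's own z axis and vertical below 0.1 rad and linear speed of painting below 0.02 m/s and contact force between the fingers and painting below 0.1 N), for 0.2 s.
At the end, for the whole second after the job is handed in: Catch open (above 1.15 rad); dog upright (0.15 rad) on the floor of the empty tray compartment (within 35 mm in x, 50 mm in y of its centre); painting flat, face up on the rack, centre within 30 mm of its centre in x and y; both released and at rest (all of step 4 and all of step 5 and value of joint catch above 1.15 rad); the robot touches nothing.
It fails at once if another thing on the table (spare dog, pink canvas, jars, cup) is moved more than 30 mm (distance of any of pink_canvas, spare_dog, paint_jar, blue_jar, water_cup from where it was at the start of the episode above 0.03 m).
It fails at once if the dog is dropped (falls free faster than 0.7 m/s) (linear speed of dog above 0.7 m/s and contact force between the fingers and dog below 0.05 N).
It fails at once if the painting is dropped (falls free faster than 0.7 m/s) (linear speed of painting above 0.7 m/s and contact force between the fingers and painting below 0.05 N).
It fails at once if the painting is lifted off the board before the dog is in the tray (z of painting in the frame of board above 0.066 m and distance between dog and tray_empty above 0.08 m).
It also fails if it takes over 72 s, if anything falls off the work surface, if the arm or the gripper's body presses on something with over 40 N, if the wrist force passes 120 N, or if a joint passes its speed limit or range.

## Working session

There is one attempt and no reset: what is moved stays moved. The work goes in short steps, each a Python script; the robot and the scene stay as the last script left them, time stands still between calls to the robot, and variables do not carry over. Pictures are saved under pics/ and viewed, at most 10 in all, crops included, and the job is handed in when it is done.

```bash
ls; mkdir -p pics; python3 - <<'E'
from station import r,get_state,get_image
import cv2,numpy as np
ims=[]
for n in("scene","top"):
    g=get_image(n);cv2.imwrite(f"pics/{n}0.png",g["color"])
    R=cv2.Rodrigues(np.array(g["rvec"]))[0];print(n,g["mtx"],g["k1"],(-R.T@np.array(g["tvec"]).ravel()))
    cv2.imwrite(f"pics/{n}0v.png",cv2.resize(g["color"],(800,600),interpolation=cv2.INTER_CUBIC))
print(r.tcp_to_grasp,get_state())
E
```

```text
pics
scene [[400.30635854   0.         258.88384246]
 [  0.         400.30635854 191.92648343]
 [  0.           0.           1.        ]] 0.0027577681496963507 [1339.32786267  419.67061221  707.11170571]
top [[385.62109414   0.         264.81130153]
 [  0.         385.62109414 189.98508938]
 [  0.           0.           1.        ]] -0.04686900686620168 [ 358.95383801  -26.67826995 1066.80782472]
59.5 {'t': 0.1, 'joints': array([-6.88881816e+01,  2.17365854e+01,  9.93927496e+01, -8.11352826e-04,
        5.89286219e+01, -1.90852804e+00]), 'joint_vel': array([ 0.09515225, -0.10772669, -0.07751824,  0.0469375 , -0.02804403,
       -0.050691  ]), 'joint_efforts': array([-2.29300909e-03, -7.65052199e+01, -4.35294914e+01,  6.50845142e-02,
        3.98334721e-02, -1.96822629e-05]), 'eef_pos': array([ 273.62431118, -643.99689999,  291.6364799 ]), 'tcp_rot': array([-1.79942052e+02, -1.23605872e-03,  2.30207649e+01]), 'force': array([-0.63593148,  0.00496076, -0.04272129]), 'ft_torque': array([ 0.02614475,  0.01682956, -0.0423019 ]), 'grasp_force': 0.0, 'finger_gap': 91.4232109615642}
```

View pics/scene0v.png

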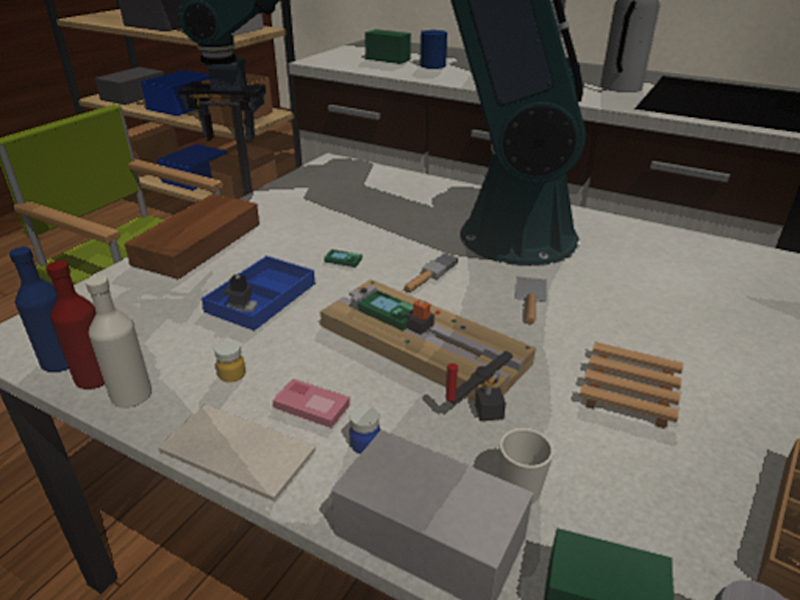

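View pics/top0v.png

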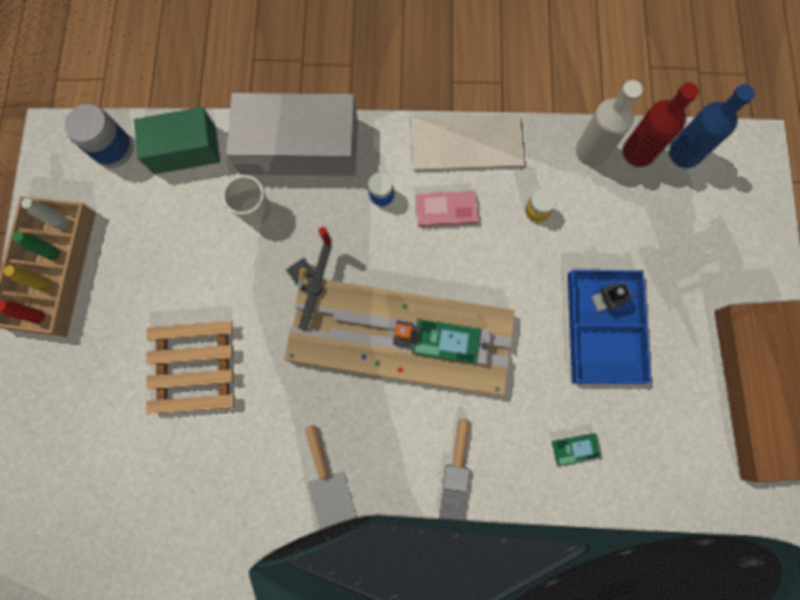

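The top view (800x600 view pixels, up = +x, left = +y) shows:
- **Board:** around (400,337), with the catch pin at about (313,285) and the red handle at (324,237).
- **Dog:** orange tab at (404,332).
- **Tray:** at (610,327), with the empty compartment at (613,355).
- **Rack:** at (190,367).

There are two green painting candidates. A is at (448,341), on the board between the stop and the dog. B is at (577,449), smaller, lying on the table. A fits the description, and I'll check its size and an enlarged crop.

```bash
cat > h.py <<'E'
import cv2,numpy as np
from station import r,command_gripper,get_state,get_image
def ray(g,uv):
    p=(np.array(uv,float)-g["mtx"][:2,2])/g["mtx"][[0,1],[0,1]]
    q=p.copy()
    for _ in range(10): q=p/(1+g["k1"]*(q@q))
    R=cv2.Rodrigues(np.array(g["rvec"],float))[0]
    return -R.T@np.array(g["tvec"],float).ravel(), R.T@np.r_[q,1]
def onz(g,uv,z):
    c,d=ray(g,uv); return (c+d*(z-c[2])/d[2])[:2]
def proj(g,P):
    R=cv2.Rodrigues(np.array(g["rvec"],float))[0]
    p=R@np.array(P,float)+np.array(g["tvec"],float).ravel(); q=p[:2]/p[2]
    return q*(1+g["k1"]*(q@q))*g["mtx"][[0,1],[0,1]]+g["mtx"][:2,2]
def blobs(im,lo,hi,amin=8):
    m=cv2.inRange(cv2.cvtColor(im,cv2.COLOR_BGR2HSV),lo,hi)
    n,l,s,c=cv2.connectedComponentsWithStats(m)
    return [(s[i,4],c[i].round(1),cv2.minAreaRect(np.argwhere(l==i)[:,::-1].astype(np.float32))) for i in range(1,n) if s[i,4]>=amin]
E
python3 - <<'E'
from h import *
g=get_image("top");im=g["color"]
for nm,lo,hi,z,a in(("orange",(5,170,120),(14,255,255),70,15),("red",(0,150,80),(4,255,255),110,8),("green",(60,90,40),(90,255,255),54,40),("blue",(105,150,60),(125,255,255),34,200)):
    for b in blobs(im,lo,hi,a):
        box=cv2.boxPoints(b[2]); print(nm,b[0],b[1],"xy",onz(g,b[1],z).round(),"corners",[onz(g,p,z).round().tolist() for p in box])
c=cv2.resize(im[140:256,180:335],None,fx=5,fy=5,interpolation=cv2.INTER_CUBIC);cv2.imwrite("pics/cropb.png",c)
a=cv2.resize(im[195:275,85:160],None,fx=5,fy=5,interpolation=cv2.INTER_CUBIC);b=cv2.resize(im[165:250,355:425],None,fx=5,fy=5,interpolation=cv2.INTER_CUBIC)
o=np.zeros((430,740,3),np.uint8);o[:a.shape[0],:375]=a;o[:b.shape[0],380:730]=b;cv2.imwrite("pics/croprt.png",o)
E
```

```text
orange 46 [258.  211.8] xy [506.  -9.] corners [[518.0, 5.0], [519.0, -19.0], [498.0, -19.0], [497.0, 4.0]]
red 99 [440.5  58. ] xy [ 938. -507.] corners [[931.0, -486.0], [960.0, -502.0], [946.0, -528.0], [917.0, -512.0]]
red 351 [423.7  76. ] xy [ 882. -455.] corners [[895.0, -396.0], [925.0, -483.0], [863.0, -495.0], [833.0, -409.0]]
red 21 [206.7 148.7] xy [663. 127.] corners [[668.0, 135.0], [672.0, 128.0], [654.0, 118.0], [650.0, 125.0]]
red 131 [  9.5 199.2] xy [521. 631.] corners [[525.0, 664.0], [545.0, 657.0], [517.0, 594.0], [497.0, 601.0]]
green 1619 [112.2  89.5] xy [854. 416.] corners [[894.0, 503.0], [923.0, 360.0], [815.0, 332.0], [787.0, 472.0]]
green 211 [ 22.7 156.7] xy [651. 649.] corners [[660.0, 696.0], [681.0, 689.0], [643.0, 605.0], [622.0, 613.0]]
green 555 [285.8 218. ] xy [493. -82.] corners [[472.0, -23.0], [530.0, -32.0], [513.0, -139.0], [456.0, -129.0]]
green 269 [367.9 286.5] xy [ 319. -294.] corners [[329.0, -258.0], [343.0, -328.0], [306.0, -335.0], [292.0, -264.0]]
blue 564 [458.9  75.8] xy [ 927. -596.] corners [[894.0, -522.0], [1018.0, -646.0], [971.0, -686.0], [849.0, -562.0]]
blue 3069 [389.  211.5] xy [ 518. -364.] corners [[621.0, -298.0], [629.0, -436.0], [431.0, -431.0], [424.0, -299.0]]
```

View pics/cropb.png

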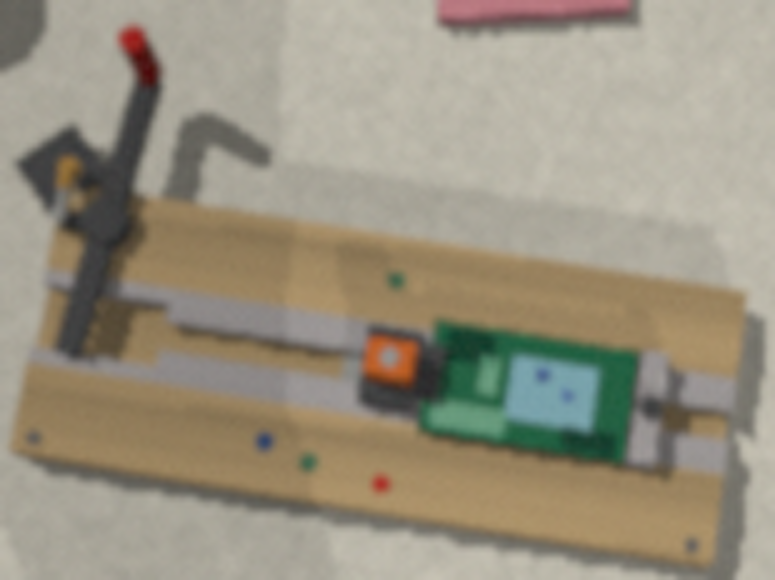

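View pics/croprt.png

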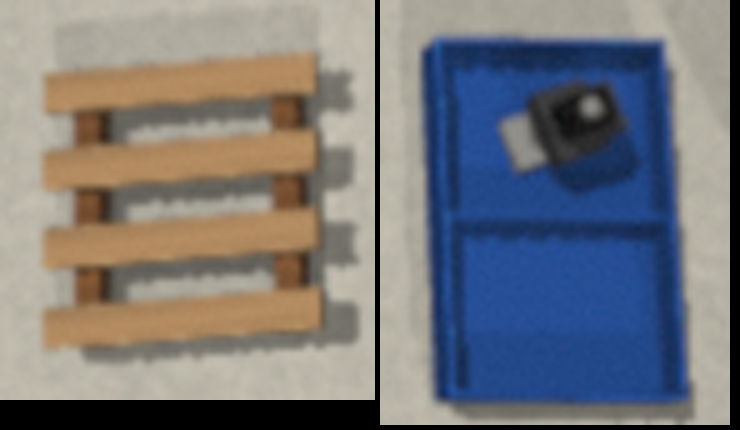

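The crop confirms painting A: about 110 x 58 mm, pale blue patch, held under the dog's lip. B measures about 70 x 38 mm, so it is the decoy. Board corners in the crop are TR (745,293), BR (715,565) and BL (12,450). The catch tail runs from (108,220) to (72,350), and the handle top is at (132,40). Next I fit the frames.

```bash
cat >> h.py <<'E'
def fit(P,Q):  # rigid 2d P(local)->Q(world)
    P,Q=np.array(P,float),np.array(Q,float);a,b=P-P.mean(0),Q-Q.mean(0)
    th=np.arctan2((a[:,0]*b[:,1]-a[:,1]*b[:,0]).sum(),(a*b).sum())
    R=np.array([[np.cos(th),-np.sin(th)],[np.sin(th),np.cos(th)]]);t=Q.mean(0)-R@P.mean(0)
    return R,t,np.degrees(th),np.abs(P@R.T+t-Q).max()
E
python3 - <<'E'
from h import *
g=get_image("top")
def w(px,o,z): return [onz(g,np.array(p)/5+o-0.4,z) for p in px]
B=fit([(75,-200),(-75,-200),(-75,180)],Q:=w([(745,293),(715,565),(12,450)],(180,140),36));print("board",B,np.round(Q))
p=w([(132,38)],(180,140),114)[0];print("handle",p,B[0].T@(p-B[1]))
p=w([(108,220)],(180,140),50)[0];print("pin",p,B[0].T@(p-B[1]))
p=w([(390,356)],(180,140),70)[0];print("tab",p,B[0].T@(p-B[1]))
p=w([(436,323),(640,350),(622,460),(420,430)],(180,140),54);print("paint",np.round(p),[ (B[0].T@(x-B[1])).round() for x in p])
R=fit([(75,75),(75,-75),(-75,-75),(-75,75)],Q:=w([(45,75),(315,53),(320,325),(45,347)],(85,195),28));print("rack",R,np.round(Q))
T=fit([(100,65),(100,-65),(-100,-65),(-100,65)],Q:=w([(425,42),(663,40),(688,400),(440,400)],(355-76,165),34));print("tray",T,np.round(Q), T[0]@[-50,0]+T[1])
s=get_image("scene")
for n,P in (("tabtop",np.r_[0,0,0]),):pass
for lo,hi in (((5,170,120),(14,255,255)),((0,150,80),(4,255,255))): print([(b[0],b[1],b[2]) for b in blobs(s["color"],lo,hi,15) if 250<b[1][0]<320])
def bp(x,y,z): return np.r_[B[0]@[x,y]+B[1],z]
for P in [(-75,180,36),(75,180,36),(75,-200,36),(55,150,50)]: print(P,proj(s,bp(*P))*800/512, proj(g,bp(*P)))
E
```

```text
board (array([[ 0.9896135 ,  0.14375367],
       [-0.14375367,  0.9896135 ]]), array([507.02410209,   6.940672  ]), np.float64(-8.265113720197528), np.float64(2.2991999393108813)) [[ 551. -199.]
 [ 405. -181.]
 [ 459.  195.]]
handle [665.64740321 128.24076023] [139.5384274  142.84288692]
pin [583.20936839 146.74277386] [ 55.29690273 149.30195925]
tab [508.51232593  -7.60334842] [  3.56352274 -14.17902133]
paint [[ 529.  -31.]
 [ 516. -140.]
 [ 458. -130.]
 [ 472.  -24.]] [array([ 27., -35.]), array([  30., -144.]), array([ -29., -143.]), array([-30., -36.])]
rack (array([[ 0.99515313, -0.09833747],
       [ 0.09833747,  0.99515313]]), array([444.33570709, 362.05463026]), np.float64(5.643442414890633), np.float64(1.372471520943236)) [[510. 444.]
 [525. 295.]
 [378. 281.]
 [364. 429.]]
tray (array([[ 0.99993822, -0.01111519],
       [ 0.01111519,  0.99993822]]), array([ 527.06672468, -365.87800935]), np.float64(0.6368665618304477), np.float64(2.423420115575709)) [[ 624. -298.]
 [ 628. -432.]
 [ 429. -434.]
 [ 427. -300.]] [ 477.06981346 -366.43376883]
[(np.int32(20), array([269.4, 194.6]), ((269.60003662109375, 194.30001831054688), (8.497057914733887, 3.5777084827423096), 26.56505012512207))]
[(np.int32(106), array([289.2, 243.5]), ((289.5, 244.0), (22.0, 5.0), 90.0))]
(-75, 180, 36) [533.2139545  347.25312211] [181.49972007 229.83365501]
(75, 180, 36) [489.32834126 392.23526108] [192.46518392 176.07433824]
(75, -200, 36) [317.58241511 310.37611194] [329.43503378 197.79086618]
(55, 150, 50) [480.51219106 371.75699614] [200.92597374 183.66554036]
```

The frames fit well: the pin comes out at board (55.3, 149.3), the handle at q≈0.08, and the dog at board y≈-13. Next I open the catch by caging the handle between the fingers.

```bash
cat >> h.py <<'E'
TH=-8.2; BT=np.array([507.,7.])
def bw(x,y):
    c,s=np.cos(np.radians(TH)),np.sin(np.radians(TH)); return np.array([c*x-s*y,s*x+c*y])+BT
def P(xy,z): return [float(xy[0]),float(xy[1]),float(z)]
def st(m):
    s=get_state();print(m,"t%.1f"%s["t"],s["eef_pos"].round(1),"F",s["force"].round(1),"gap %.1f gf %.1f"%(s["finger_gap"],s["grasp_force"]))
    return s
E
python3 - <<'E'
from h import *
def hp(q): return bw(55+85*np.cos(q),150-85*np.sin(q))
def yaw(q): return 180+TH-np.degrees(q)
q=.08
r.move_to(P(hp(q),250),[180,0,yaw(q)]); command_gripper(45)
r.move_straight(P(hp(q),153),150); st("down")
command_gripper(20,20); st("cage")
for q in (.3,.5,.7,.85,1.0,1.12,1.25,1.35):
    r.move_straight(P(hp(q),153),50,[180,0,yaw(q)]); st("q%.2f"%q)
r.hold(.3);st("end")
cv2.imwrite("pics/top1.png",get_image("top")["color"])
g=get_image("scene")["color"];cv2.imwrite("pics/s1.png",cv2.resize(g[150:290,190:370],None,fx=4,fy=4,interpolation=cv2.INTER_CUBIC))
E
```

```text
down t4.9 [666.2 128.9 153.8] F [-0.5  0.1 -0.3] gap 45.2 gf 0.0
cage t5.5 [665.7 128.8 153.1] F [0.6 0.6 1.2] gap 20.1 gf 0.0
q0.30 t6.0 [659.6 111.1 153. ] F [-0.3  1.  -0.8] gap 20.0 gf 0.0
q0.50 t6.5 [650.9  97.  153. ] F [-0.4  4.  -0.5] gap 20.1 gf 1.6
q0.70 t7.0 [639.6  84.6 153.1] F [ 0.7  6.8 -1.1] gap 20.1 gf 2.6
q0.85 t7.4 [629.5  76.7 153.2] F [ 1.7  3.7 -1.1] gap 19.7 gf 1.9
q1.00 t7.8 [618.1  70.2 153. ] F [-0.8  0.  -0.3] gap 19.9 gf 0.0
q1.12 t8.2 [607.8  66.5 152.7] F [-6.6 -2.6  2.8] gap 20.2 gf 3.5
q1.25 t8.6 [596.7  63.8 152.6] F [-10.4  -0.7   4.9] gap 19.9 gf 5.1
q1.35 t8.9 [589.9  62.9 153.2] F [-0.2  0.4  0.2] gap 19.9 gf 0.0
end t9.2 [589.6  62.9 153. ] F [-0.3  0.3  0.7] gap 20.1 gf 0.0
```

View pics/s1.png

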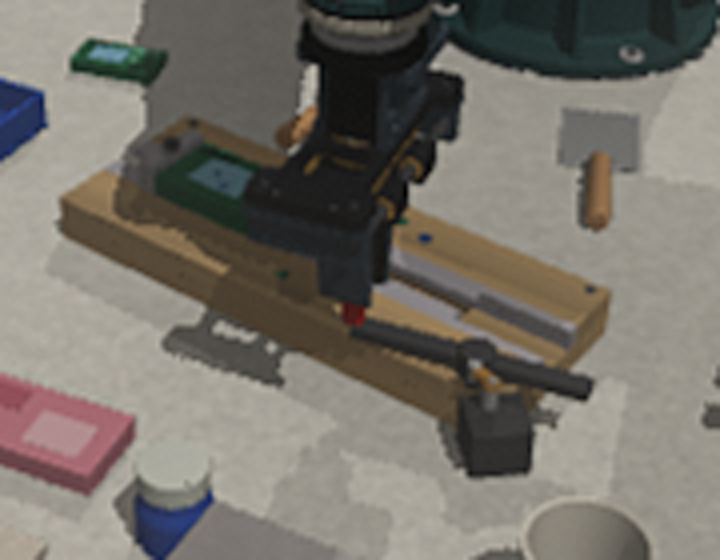

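The scene crop shows the catch open: the red handle is at (352,312) between the fingers, and the tail at (580,385) points away from the slot. Next I release it, grip the dog's tab and slide the dog along the slot.

```bash
python3 - <<'E'
from h import *
command_gripper(26); p=get_state()["eef_pos"]
r.move_straight(P(p,215),200)
o=[180,0,90+TH]
a=bw(0.5,-12)
r.move_to(P(a,215),o); command_gripper(45)
r.move_straight(P(a,143.5),120); st("at dog")
command_gripper(10,20); st("grip")
for y in (20,60,100,125,140,155):
    r.move_straight(P(bw(0.5,y),143.5),80); st("y%d"%y)
r.hold(.2);s=st("end")
g=get_image("scene")["color"];cv2.imwrite("pics/s2.png",cv2.resize(g[150:290,190:370],None,fx=4,fy=4,interpolation=cv2.INTER_CUBIC))
E
```

```text
at dog t11.8 [506.1  -5.  143.9] F [-0.5  0.3 -0.2] gap 44.6 gf 0.0
grip t12.3 [506.   -4.9 143.8] F [-2.  -0.5  7.2] gap 20.1 gf 20.0
y20 t12.9 [510.8  27.4 143.9] F [-0.4  1.   6. ] gap 20.0 gf 20.0
y60 t13.5 [516.5  67.  143.9] F [ 0.7 -0.4  5.4] gap 20.1 gf 20.0
y100 t14.2 [522.2 106.6 143.9] F [0.  1.  6.2] gap 19.3 gf 20.0
y125 t14.6 [525.7 131.3 143.9] F [0.2 0.8 8. ] gap 19.6 gf 20.0
y140 t15.0 [527.9 146.  143.9] F [0.2 1.8 7.5] gap 20.2 gf 20.0
y155 t15.3 [530.  160.7 143.9] F [0.5 2.2 9.2] gap 19.6 gf 20.0
end t15.5 [529.9 160.4 143.9] F [-0.2  2.   8.4] gap 20.1 gf 20.0
```

View pics/s2.png

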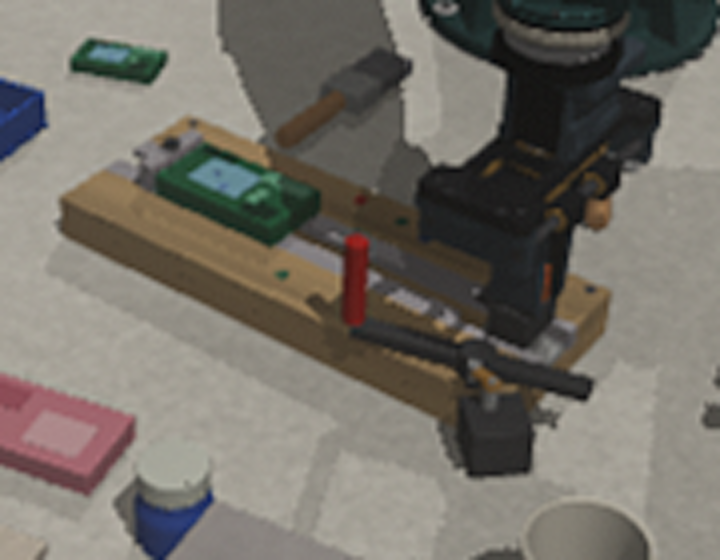

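The crop shows the dog in the pocket at the open end, with the orange tab at (547,285) in the fingers. The catch is still open and the painting is at (240,190). Next I lift the dog and stand it in the tray.

```bash
python3 - <<'E'
from h import *
p=bw(.5,155)
r.move_straight(P(p,150),40); s=st("lift6")
if s["force"][2]<-12: raise SystemExit("stuck")
r.move_straight(P(p,240),120); st("up")
t=(477,-367)
r.move_straight(P(t,240),250,[180,0,90.6]); st("over tray")
r.move_straight(P(t,140),150)
for z in (134,131,129,128,127,126):
    r.move_straight(P(t,z),25); s=st("z%d"%z)
    if s["force"][2]>4: break
r.hold(.2)
command_gripper(38); st("open")
r.move_straight(P(t,230),200)
g=bw(0,-90); r.move_to(P(g,200),[180,0,90+TH]); command_gripper(91); r.hold(.1)
s=get_image("scene");cv2.imwrite("pics/s3.png",cv2.resize(s["color"][140:280,120:310],None,fx=4,fy=4,interpolation=cv2.INTER_CUBIC)); st("end")
print([proj(s,P((477,-367),z)).round(1).tolist() for z in (4,74)])
E
```

```text
lift6 t15.9 [529.4 160.2 150. ] F [ 0.8 -0.2 -0.8] gap 19.5 gf 20.0
up t16.8 [529.2 160.2 239.3] F [-0.3 -0.2 -1. ] gap 19.8 gf 20.0
over tray t19.0 [ 477.1 -366.3  240. ] F [ 0.8  1.1 -0. ] gap 19.6 gf 20.0
z134 t20.2 [ 477.  -367.   134.1] F [ 0.5  0.3 -1.4] gap 20.0 gf 20.0
z131 t20.5 [ 476.9 -367.   130.8] F [-0.4 -0.4 -0.6] gap 19.9 gf 20.0
z129 t20.8 [ 476.9 -367.   128.9] F [ 0.5 -0.2 -1.3] gap 19.8 gf 20.0
z128 t21.0 [ 477. -367.  128.] F [ 0.3 -0.2 -1.4] gap 20.0 gf 20.0
z127 t21.3 [ 477.3 -367.2  127.8] F [-3.3  2.3 11.1] gap 20.2 gf 20.0
open t21.9 [ 477.  -367.   126.9] F [-0.4  1.3 -1. ] gap 37.8 gf 0.0
end t24.8 [494.2 -82.1 200. ] F [ 0.  -0.1  0.4] gap 90.8 gf 0.0
[[176.7, 181.8], [174.4, 163.4]]
```

View pics/s3.png

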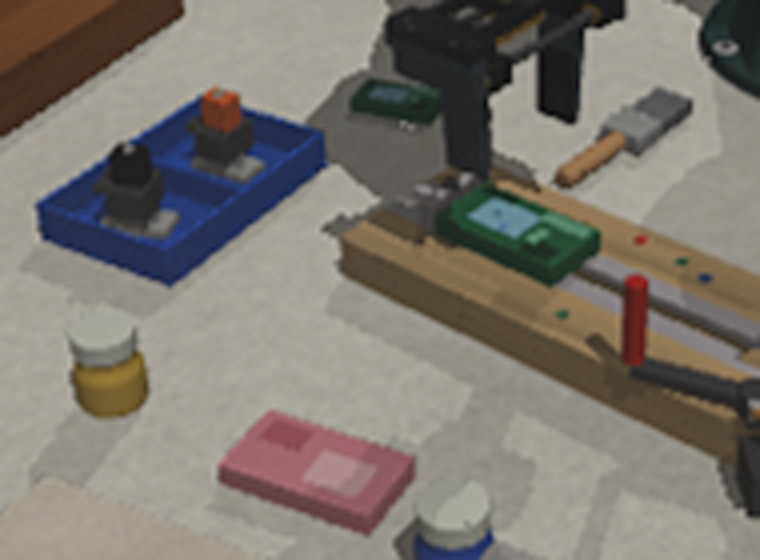

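The crop shows the dog standing upright in the empty compartment, tab at (221,108). The painting is still on the board at (520,230) and the catch is open. Next I move the painting to the rack.

```bash
python3 - <<'E'
from h import *
g=bw(0,-90)
r.move_straight(P(g,130),150); r.move_straight(P(g,118),40); st("down")
command_gripper(50,15); s=st("grip")
if s["finger_gap"]<56 or s["finger_gap"]>64: raise SystemExit("bad grip")
r.move_straight(P(g,135),60); r.move_straight(P(g,235),200); st("up")
t=(444,362)
r.move_straight(P(t,235),220,[180,0,95.6]); st("over rack")
r.move_straight(P(t,122),120)
for z in (116,113,111,110,109,108,107):
    r.move_straight(P(t,z),25); s=st("z%d"%z)
    if s["force"][2]>3: break
r.hold(.2)
command_gripper(85); st("open")
r.move_straight(P(t,230),150)
r.move_to(P((480,60),350),[180,0,90]); st("away")
s=get_image("top");cv2.imwrite("pics/t4.png",cv2.resize(s["color"],(800,600),interpolation=cv2.INTER_CUBIC))
for b in blobs(s["color"],(60,90,40),(90,255,255),200): print(b[1],onz(s,b[1],46).round())
E
```

```text
down t25.9 [494.1 -82.1 117.9] F [0.4 0.2 1.1] gap 91.2 gf 0.0
grip t26.4 [494.2 -82.1 118.1] F [0.2 0.5 2.1] gap 60.1 gf 15.0
up t27.5 [493.7 -82.  234.1] F [ 0.4 -0.3 -0.6] gap 59.8 gf 15.0
over rack t29.7 [444.1 361.4 235. ] F [ 0.5  0.3 -1.2] gap 60.0 gf 15.0
z116 t31.2 [444.  362.  115.9] F [-0.7  0.3 -0.5] gap 59.7 gf 15.0
z113 t31.5 [443.9 361.9 112.8] F [-0.2 -0.6 -1. ] gap 60.2 gf 15.0
z111 t31.7 [443.9 362.  110.9] F [-0.5 -0.  -0.8] gap 59.9 gf 15.0
z110 t32.0 [444.  362.  110.1] F [-0.2  0.2  0.9] gap 59.8 gf 15.0
z109 t32.2 [444.1 362.1 109.6] F [-3.3 -2.4 12.1] gap 60.1 gf 15.0
open t33.0 [444.  362.  108.9] F [-0.2  0.1 -0.8] gap 85.2 gf 0.0
away t35.2 [480.   60.6 349.5] F [-0.6  0.3 -0.6] gap 84.9 gf 0.0
[112.1  89. ] [860. 420.]
[ 22.7 156.7] [653. 655.]
[118.9 233.4] [445. 360.]
[367.9 286.4] [ 319. -296.]
```

View pics/t4.png

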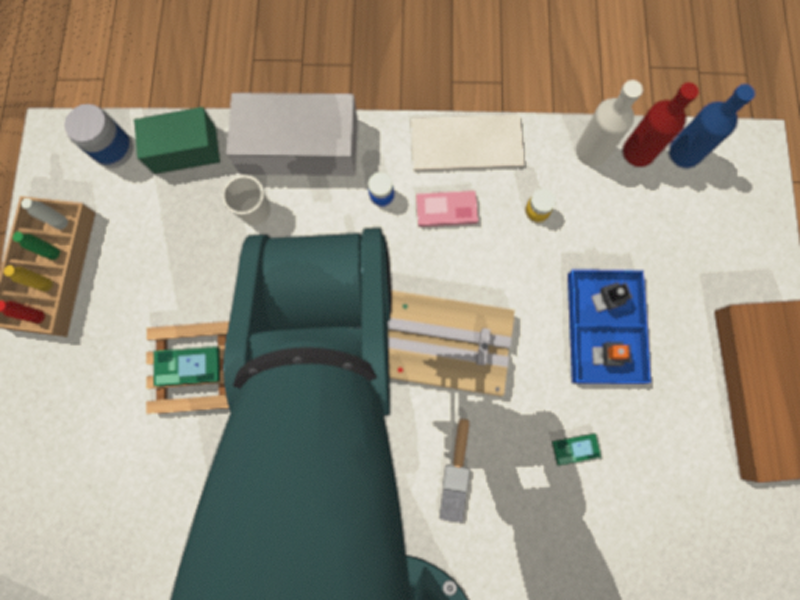

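The top view shows the painting centred on the rack at (187,367), with its visible part face up. The dog is in the empty compartment at (614,355), and the other things have not moved. The arm hides the catch here, but the previous crop showed it open and nothing has touched it since. Handing in.

```bash
python3 -c "
from station import workorder
print(workorder.finish_job())"
```

```text
the job is handed in; nothing more can be done
None
```

I handed the job in after about 35 s of robot time: the catch is open, the dog stands upright in the empty tray compartment, and the painting lies face up in the middle of the rack; the hand-in returned no verdict.

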